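# Load the thread chasers and set the plunger

## Task

Load the pipe threader's sloping chaser magazine in number order: the short chaser into slot 1 (one stud), then the medium one into slot 2, then the long one into slot 3, each let go lying fully home in its slot, toothed end down the slope. When all three are in, press the magazine's spring plunger down to its stop and let it spring back up. Leave everything else on the bench where it is.

Things in the scene. Friction and masses are not known exactly. Their poses are not given: they have to be found in the camera images.
- magazine: Grey steel magazine fixed to the bench: base 150 (x) by 250 (y) mm, origin under its centre. On it a bed 140 by 250 by 26 mm tilted 25 degrees, low edge (about 45 mm up) at -x towards the robot, high edge (about 105 mm up) at +x. From -y to +y the bed carries slots 1, 2, 3, then the plunger; at the low edge below each slot 1, 2 or 3 small steel studs give its number.
- slot1 (a point): Centre of the floor of slot 1, marked by 1 stud: a pocket 59 mm long (x) by 19 mm wide (y), 14 mm deep below the bed's face. Axes: x up the slope along the slot, y across the slots, z square out of the tilted face (25 degrees from vertical, leaning towards the robot). Slots are 55 mm apart.
- slot2 (a point): Centre of the floor of slot 2, marked by 2 studs: a pocket 74 mm long (x) by 19 mm wide (y), 14 mm deep below the bed's face. Axes: x up the slope along the slot, y across the slots, z square out of the tilted face (25 degrees from vertical, leaning towards the robot). Slots are 55 mm apart.
- slot3 (a point): Centre of the floor of slot 3, marked by 3 studs: a pocket 89 mm long (x) by 19 mm wide (y), 14 mm deep below the bed's face. Axes: x up the slope along the slot, y across the slots, z square out of the tilted face (25 degrees from vertical, leaning towards the robot). Slots are 55 mm apart.
- chaser_short: The short thread chaser: a bare steel bar 55 long (x) by 16 wide (y) by 38 mm high (z), standing on its long narrow edge on the bench. Origin at the centre of its underside, z up. The toothed end with dark ridges is its -x end, the other end is plain; it starts with the toothed end roughly towards the robot. It belongs in slot 1.
- chaser_short_nose (a point): Middle of the toothed end face of the short chaser, 27.5 mm from its origin along -x, 19 mm up.
- chaser_medium: The medium thread chaser: a bare steel bar 70 long (x) by 16 wide (y) by 38 mm high (z), standing on its long narrow edge on the bench. Origin at the centre of its underside, z up. The toothed end with dark ridges is its -x end, the other end is plain; it starts with the toothed end roughly towards the robot. It belongs in slot 2.
- chaser_medium_nose (a point): Middle of the toothed end face of the medium chaser, 35 mm from its origin along -x, 19 mm up.
- chaser_long: The long thread chaser: a bare steel bar 85 long (x) by 16 wide (y) by 38 mm high (z), standing on its long narrow edge on the bench. Origin at the centre of its underside, z up. The toothed end with dark ridges is its -x end, the other end is plain; it starts with the toothed end roughly towards the robot. It belongs in slot 3.
- chaser_long_nose (a point): Middle of the toothed end face of the long chaser, 42.5 mm from its origin along -x, 19 mm up.
- plunger (a joint): Travel of the spring plunger in m: 0 up (at rest), 0.012 down at its stop. Preload 4 N, about 9 N at the stop; it springs back up when let go. It moves along the slots' -z.
- plunger_top (a point): Centre of the top of the plunger's black round head, 34 mm across and 11 mm thick, 37 mm above the tilted bed face at rest; z points square out of the bed, out of the head. The plunger stands 60 mm from slot 3, on its +y side.
- coupling: Dark steel pipe coupling, ring 48 mm across, 45 high; a bystander. Origin under its centre.
- nipple: Steel pipe nipple standing on end, 34 mm across, 80 high; a bystander. Origin under its centre.
- elbow: Dark steel pipe elbow, 48 mm legs, 40 high; a bystander. Origin under its centre.
- oil_bottle: White bottle, 64 mm across, 170 high; a bystander. Origin under its centre.
- tape_measure: Grey tape measure, 65 by 35 by 62 mm; a bystander. Origin under its centre.
- wrench: Steel wrench lying flat; a bystander. Origin under its centre.
- compound_tin: Tin with paper label, 72 mm across, 75 high; a bystander. Origin under its centre.
There are look-alikes about, which are no part of the job. Leave any orange look-alike of the chaser_long alone. Leave any brown look-alike of the chaser_short alone.

How it is judged:
On the way, in this order (a step that is already met when the one before it is completed fails the run):
1. the short chaser is home in slot 1, teeth downhill, and let go (x of chaser_short in the frame of slot1 between -0.006 and 0.006 m and y of chaser_short in the frame of slot1 between -0.005 and 0.005 m and z of chaser_short in the frame of slot1 between -0.004 and 0.004 m and angle between the z axis of chaser_short and the z axis of slot1, either way round below 0.12 rad and angle between the x axis of chaser_short and the x axis of slot1, either way round below 0.12 rad and x of chaser_short_nose in the frame of slot1 below -0.015 m and contact force between the fingers and chaser_short below 0.1 N), for 0.2 s.
2. the medium chaser is home in slot 2, teeth downhill, and let go, with those before it still home (x of chaser_short in the frame of slot1 between -0.006 and 0.006 m and y of chaser_short in the frame of slot1 between -0.005 and 0.005 m and z of chaser_short in the frame of slot1 between -0.004 and 0.004 m and angle between the z axis of chaser_short and the z axis of slot1, either way round below 0.12 rad and angle between the x axis of chaser_short and the x axis of slot1, either way round below 0.12 rad and x of chaser_short_nose in the frame of slot1 below -0.015 m and x of chaser_medium in the frame of slot2 between -0.006 and 0.006 m and y of chaser_medium in the frame of slot2 between -0.005 and 0.005 m and z of chaser_medium in the frame of slot2 between -0.004 and 0.004 m and angle between the z axis of chaser_medium and the z axis of slot2, either way round below 0.12 rad and angle between the x axis of chaser_medium and the x axis of slot2, either way round below 0.12 rad and x of chaser_medium_nose in the frame of slot2 below -0.015 m and contact force between the fingers and chaser_medium below 0.1 N), for 0.2 s.
3. the long chaser is home in slot 3, teeth downhill, and let go, with those before it still home (x of chaser_short in the frame of slot1 between -0.006 and 0.006 m and y of chaser_short in the frame of slot1 between -0.005 and 0.005 m and z of chaser_short in the frame of slot1 between -0.004 and 0.004 m and angle between the z axis of chaser_short and the z axis of slot1, either way round below 0.12 rad and angle between the x axis of chaser_short and the x axis of slot1, either way round below 0.12 rad and x of chaser_short_nose in the frame of slot1 below -0.015 m and x of chaser_medium in the frame of slot2 between -0.006 and 0.006 m and y of chaser_medium in the frame of slot2 between -0.005 and 0.005 m and z of chaser_medium in the frame of slot2 between -0.004 and 0.004 m and angle between the z axis of chaser_medium and the z axis of slot2, either way round below 0.12 rad and angle between the x axis of chaser_medium and the x axis of slot2, either way round below 0.12 rad and x of chaser_medium_nose in the frame of slot2 below -0.015 m and x of chaser_long in the frame of slot3 between -0.006 and 0.006 m and y of chaser_long in the frame of slot3 between -0.005 and 0.005 m and z of chaser_long in the frame of slot3 between -0.004 and 0.004 m and angle between the z axis of chaser_long and the z axis of slot3, either way round below 0.12 rad and angle between the x axis of chaser_long and the x axis of slot3, either way round below 0.12 rad and x of chaser_long_nose in the frame of slot3 below -0.015 m and contact force between the fingers and chaser_long below 0.1 N), for 0.2 s.
4. with all three chasers home, the plunger is pressed down to its stop (x of chaser_short in the frame of slot1 between -0.006 and 0.006 m and y of chaser_short in the frame of slot1 between -0.005 and 0.005 m and z of chaser_short in the frame of slot1 between -0.004 and 0.004 m and angle between the z axis of chaser_short and the z axis of slot1, either way round below 0.12 rad and angle between the x axis of chaser_short and the x axis of slot1, either way round below 0.12 rad and x of chaser_short_nose in the frame of slot1 below -0.015 m and x of chaser_medium in the frame of slot2 between -0.006 and 0.006 m and y of chaser_medium in the frame of slot2 between -0.005 and 0.005 m and z of chaser_medium in the frame of slot2 between -0.004 and 0.004 m and angle between the z axis of chaser_medium and the z axis of slot2, either way round below 0.12 rad and angle between the x axis of chaser_medium and the x axis of slot2, either way round below 0.12 rad and x of chaser_medium_nose in the frame of slot2 below -0.015 m and x of chaser_long in the frame of slot3 between -0.006 and 0.006 m and y of chaser_long in the frame of slot3 between -0.005 and 0.005 m and z of chaser_long in the frame of slot3 between -0.004 and 0.004 m and angle between the z axis of chaser_long and the z axis of slot3, either way round below 0.12 rad and angle between the x axis of chaser_long and the x axis of slot3, either way round below 0.12 rad and x of chaser_long_nose in the frame of slot3 below -0.015 m and value of joint plunger above 0.0105 m), for 0.1 s.
At the end, for the whole second after the job is handed in: Short, medium and long chaser lie at rest in slots 1, 2 and 3: underside within 4 mm of the slot floor, origin within 6 mm along and 5 mm across the slot, within 0.12 rad of the slot's directions, teeth downhill; the plunger is back up (less than 3 mm down) (x of chaser_short in the frame of slot1 between -0.006 and 0.006 m and y of chaser_short in the frame of slot1 between -0.005 and 0.005 m and z of chaser_short in the frame of slot1 between -0.004 and 0.004 m and angle between the z axis of chaser_short and the z axis of slot1, either way round below 0.12 rad and angle between the x axis of chaser_short and the x axis of slot1, either way round below 0.12 rad and x of chaser_short_nose in the frame of slot1 below -0.015 m and x of chaser_medium in the frame of slot2 between -0.006 and 0.006 m and y of chaser_medium in the frame of slot2 between -0.005 and 0.005 m and z of chaser_medium in the frame of slot2 between -0.004 and 0.004 m and angle between the z axis of chaser_medium and the z axis of slot2, either way round below 0.12 rad and angle between the x axis of chaser_medium and the x axis of slot2, either way round below 0.12 rad and x of chaser_medium_nose in the frame of slot2 below -0.015 m and x of chaser_long in the frame of slot3 between -0.006 and 0.006 m and y of chaser_long in the frame of slot3 between -0.005 and 0.005 m and z of chaser_long in the frame of slot3 between -0.004 and 0.004 m and angle between the z axis of chaser_long and the z axis of slot3, either way round below 0.12 rad and angle between the x axis of chaser_long and the x axis of slot3, either way round below 0.12 rad and x of chaser_long_nose in the frame of slot3 below -0.015 m and value of joint plunger below 0.003 m and linear speed of each of chaser_short, chaser_medium, chaser_long below 0.02 m/s); the robot touches nothing.
It fails at once if a bystander is moved more than 30 mm (distance of any of coupling, nipple, elbow, oil_bottle, tape_measure, wrench, compound_tin from where it was at the start of the episode above 0.03 m).
It also fails if it takes over 67 s, if anything falls off the work surface, if the arm or the gripper's body presses on something with over 40 N, if the wrist force passes 120 N, or if a joint passes its speed limit or range.

## Robot

A 6-joint arm with a two-finger parallel gripper is mounted at the origin on the work surface. World frame = base frame: x ahead of the robot, y to its left, z up, the work surface at z = 0. Lengths are in m, angles in rad, forces in N, time in s.
With the tool pointing down it reaches from about 0.275 to 0.875 m from the base axis. Payload 12.5 kg.
Tool frame: the origin (TCP) lies midway between the tips of the shut fingers; the grasp point (between the pads) lies behind it (r.pinch_z is the z of the grasp point in the tool frame, in m); z points along the fingers, y is the line along which they close (so a half turn about z gives the same grasp; the last joint's range is limited). The gripper opens to 85 mm and grips with 20 to 120 N. Pads are 22 mm wide; open, the fingers measure 114 mm over their backs; the gripper's body (76 mm by 85 mm) begins 54 mm behind the grasp point. The pads swing forward as they close: fully open they stand 13 mm farther back than shut.
Start: joints at [-1.387, 0.351, 1.652, -0, 1.139, -0.085], TCP at [0.146, -0.53, 0.231] pointing down, gripper open.
Joint ranges: [-2.75, 2.75], [-0.79, 2.1], [0.01, 2.65], [-1.57, 4.71], [0.07, 3.14], [-2.87, 2.87]. Speed limits (rad/s): [2.22, 2.22, 2.79, 3.14, 3.14, 3.14].

## Interface

Orientations are given as a unit quaternion [w, x, y, z].
In Python, from cell import r gives the robot as it stands.
- The arm moves only by the tool servo_tool, never from a script. Its arguments are lists of equal length, an entry for each row: "delta_pos": the shift along the tool's x, y, z in cm, a list of three; "twist": the turn, a rotation vector about the tool's x, y, z in degrees, a list of three; "gripper": the closure, from -1 (fully open) to 1 (shut). A call has 1 to 10 rows; each row is the pose to reach, as a shift and turn from the pose commanded when the call began, along the tool's axes at that moment; what a row does not reach only later rows make up. A row lasts 1/8 s, in which the tool goes at most 62.5 mm and 10.7 degrees, less where a joint would pass 70% of its speed; a pose out of reach is approached as far as the arm can. A call with a gripper value outside its range is refused whole. The fingers move at their own pace and stop on an object; "grip_force" is the grip in N (left out, the last holds). Time passes only in rows, so rows that repeat a pose let the fingers close. It gives the time, the measured TCP pose, the force, the opening and the grip force at its end, in the units of the state.
- r.get_obs(): the state, without advancing time (a new reading comes with each control period).
- r.camera(name): name is "side" or "top" or "wrist"; returns the picture (420x560x3 uint8, blue, green, red); there is no depth.
- r.camera_params(name): a dict with "camera_matrix" (3x3 intrinsics, pixels), "R" (3x3) and "t" (3): a world point X has camera coordinates R X + t. Camera axes: x right, y down, z forward; pixel columns grow to the right and rows downward; lengths in m; the calibration is good to about 2 mm. The wrist camera is an equidistant fisheye: a pixel r from the principal point sees the ray r / f radians off the axis. A picture is of the moment at which its call begins: read the wrist's pose just before it. camera_params takes no time and is no camera call; for the wrist camera it gives the pose at the moment of the call.
- r.job_done(): hands the job in; it is judged then, once.
The state is a dict: "clock": time; "joints": joint angles; "qd": joint speeds; "joint_efforts": joint torques, N m; "tool_pos": TCP position; "ee_rot": TCP orientation; "force": force on the tool from outside, world axes, zero at the start; "torque": the same for the moment, N m; "gripper_width": finger opening in m; "finger_force": force on a finger pad.
Only numpy, scipy, OpenCV 4.12 (cv2) and the standard library are available. Lean on these libraries where they do the work, as an engineer would, in place of code of your own. Each camera call takes 0.05 s, during which the arm holds its last target. There are 200 camera calls.

## Working session

There is one attempt and no reset: what is moved stays moved. The work goes in short steps, Python scripts to look and compute and a tool call to move; the robot and the scene stay as the last step left them, time stands still between calls to the robot, and variables do not carry over. Pictures are saved under pics/ and viewed, at most 10 in all, crops included, and the job is handed in when it is done.

Besides the shell and the picture viewer there is one more tool, called after "Request:" as name(argument=value, ...) on one line, values as JSON. servo_tool: Moves the arm, as the interface text tells. Its arguments: {"type":"object","properties":{"delta_pos":{"type":"array","items":{"type":"array","items":{"type":"number"}}},"twist":{"type":"array","items":{"type":"array","items":{"type":"number"}}},"gripper":{"type":"array","items":{"type":"number"}},"grip_force":{"type":"number"}},"required":["delta_pos","twist","gripper"]}

```bash
mkdir -p pics; python3 - <<'E'
from cell import r
import cv2,numpy as np
for n in("top","side","wrist"):
    im=r.camera(n);cv2.imwrite(f"pics/{n}0.png",im)
    p=r.camera_params(n);print(n,np.round(p["camera_matrix"],1).tolist(),np.round(p["R"],4).tolist(),np.round(p["t"],4).tolist())
print(r.pinch_z,{k:np.round(v,3) for k,v in r.get_obs().items()})
E
```

```text
top [[404.0, 0.0, 281.6], [0.0, 404.0, 209.3], [0.0, 0.0, 1.0]] [[-0.0144, -0.9996, -0.0224], [-0.9815, 0.0184, -0.1905], [0.1909, 0.0193, -0.9814]] [0.0535, 0.5869, 1.008]
side [[385.0, 0.0, 277.5], [0.0, 385.0, 211.7], [0.0, 0.0, 1.0]] [[-0.9994, -0.0345, -0.0081], [-0.0188, 0.7092, -0.7048], [0.03, -0.7042, -0.7094]] [0.582, 0.0508, 1.1939]
wrist [[325.2, 0.0, 278.9], [0.0, 325.2, 212.0], [0.0, 0.0, 1.0]] [[0.2654, -0.9641, -0.0017], [-0.92, -0.2538, 0.2987], [-0.2884, -0.0777, -0.9543]] [-0.55, -0.038, 0.381]
-0.0187 {'clock': np.float64(0.15), 'joints': array([-1.387,  0.351,  1.652,  0.   ,  1.139, -0.085]), 'qd': array([ 0.   , -0.002, -0.002, -0.001,  0.   ,  0.   ]), 'joint_efforts': array([ 1.0000e-03, -5.0625e+01, -2.9150e+01, -0.0000e+00,  3.0000e-03,
        0.0000e+00]), 'tool_pos': array([ 0.146, -0.53 ,  0.231]), 'ee_rot': array([-0.   ,  0.991,  0.134, -0.   ]), 'force': array([-0.418, -1.01 , -0.479]), 'torque': array([-0.023, -0.011,  0.036]), 'finger_force': np.float64(0.0), 'gripper_width': np.float64(0.085)}
```

View pics/top0.png

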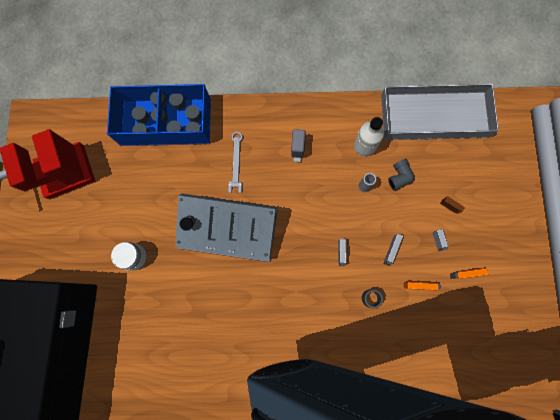

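View pics/side0.png

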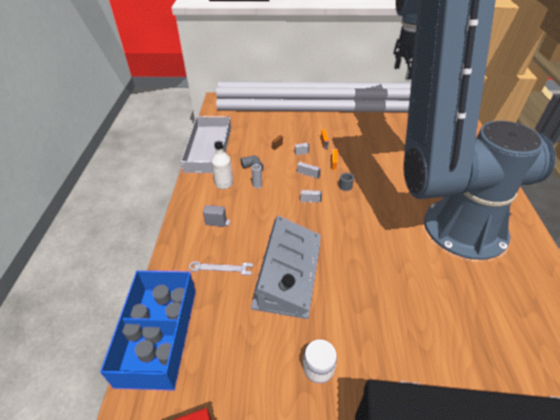

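The top view shows the grey chasers near (343,251), (395,249) and (441,240). The magazine is centred near (227,228), with the plunger at (187,223). I'll zoom in on both.

```bash
cat > h.py <<'E'
import cv2,numpy as np
from cell import r
def ray(n,px):
    p=r.camera_params(n);K,R,t=(np.array(p[k]) for k in("camera_matrix","R","t"))
    d=R.T@np.linalg.solve(K,[px[0],px[1],1]);return -R.T@t,d
def onz(n,px,z):
    c,d=ray(n,px);return c+d*(z-c[2])/d[2]
def proj(n,X):
    p=r.camera_params(n);q=np.array(p["R"])@X+p["t"];q=np.array(p["camera_matrix"])@q;return q[:2]/q[2]
E
python3 - <<'E'
from h import *
im=cv2.imread("pics/top0.png")
a=cv2.resize(im[185:270,170:285],None,fx=5,fy=5,interpolation=cv2.INTER_CUBIC)
b=cv2.resize(im[225:270,330:455],None,fx=5,fy=5,interpolation=cv2.INTER_CUBIC)
cv2.imwrite("pics/m1.png",a);cv2.imwrite("pics/c1.png",b)
g=cv2.cvtColor(im,cv2.COLOR_BGR2HSV)
m=((g[...,1]<60)&(g[...,2]>110)).astype(np.uint8)
m[:, :330]=0;m[:225]=0;m[270:]=0;m[:,455:]=0
cs,_=cv2.findContours(m,cv2.RETR_EXTERNAL,cv2.CHAIN_APPROX_NONE)
for c in cs:
    if cv2.contourArea(c)<20: continue
    P=np.array([onz("top",q[0],.038)[:2] for q in c]).astype(np.float32)
    print(cv2.boundingRect(c),cv2.minAreaRect(P*1000))
m=((g[...,1]<60)&(g[...,2]>60)).astype(np.uint8);m[:185]=0;m[275:]=0;m[:,:165]=0;m[:,290:]=0
cs,_=cv2.findContours(m,cv2.RETR_EXTERNAL,cv2.CHAIN_APPROX_NONE)
c=max(cs,key=cv2.contourArea);print(cv2.approxPolyDP(c,4,True).tolist())
E
```

```text
(340, 239, 6, 24) ((478.48089599609375, -114.18266296386719), (13.140671730041504, 60.61720275878906), 87.60202026367188)
(387, 234, 16, 29) ((483.6596984863281, -250.83885192871094), (16.272886276245117, 77.19450378417969), 66.48890686035156)
(437, 229, 11, 19) ((506.8223876953125, -375.4704284667969), (46.488529205322266, 15.916548728942871), 13.023756980895996)
[[[178, 196]], [[175, 246]], [[269, 261]], [[275, 209]]]
```

View pics/m1.png

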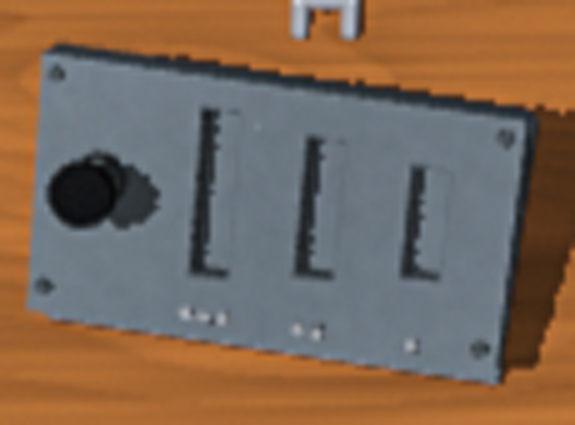

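View pics/c1.png

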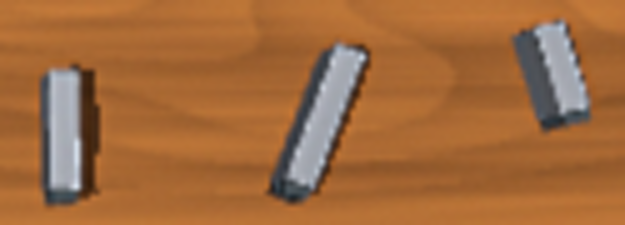

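The slots run 3, 2, 1 from left to right by stud count. Of the chasers, medium is on the left, long in the middle, and short at the right near (441,240). I'll move above the short chaser.

Request:
servo_tool(delta_pos=[[6, -0.8, 1.2], [12, -1.6, 2.4], [18, -2.5, 3.7], [24, -3.3, 5], [30, -4.1, 6.2], [36, -4.9, 7.5], [38.6, -5.3, 8.1], [38.6, -5.3, 8.1], [38.6, -5.3, 8.1]], twist=[[0, 0, 2.4], [0, 0, 2.4], [0, 0, 2.4], [0, 0, 2.4], [0, 0, 2.4], [0, 0, 2.4], [0, 0, 2.4], [0, 0, 2.4], [0, 0, 2.4]], gripper=[-1, -1, -1, -1, -1, -1, -1, -1, -1], grip_force=50)

```text
clock: 1.27
tool_pos: [0.5035, -0.377, 0.1503]
ee_rot: [-0.0, 0.994, 0.113, -0.0]
force: [-0.0, 0.2, -0.6]
gripper_width: 0.0852
finger_force: 0.0
```

```bash
cat >> h.py <<'E'
from scipy.spatial.transform import Rotation as Ro
def wray(p,px):
    K,R,t=(np.array(p[k]) for k in("camera_matrix","R","t"))
    v=(np.array(px,float)-K[:2,2])/K[0,0];a=np.hypot(*v);s=np.sinc(a/np.pi)
    d=R.T@np.array([v[0]*s,v[1]*s,np.cos(a)]);return -R.T@t,d
def wonz(p,px,z):
    c,d=wray(p,px);return c+d*(z-c[2])/d[2]
def wproj(p,X):
    K,R,t=(np.array(p[k]) for k in("camera_matrix","R","t"))
    q=R@X+t;h=np.hypot(q[0],q[1]);a=np.arctan2(h,q[2]);return K[:2,2]+K[0,0]*a*q[:2]/h
def tool():
    o=r.get_obs();q=o["ee_rot"];return np.array(o["tool_pos"]),Ro.from_quat(np.r_[q[1:],q[0]])
def goal(P,yaw,tilt=0):
    """shift (cm) and twist (deg) to TCP P, tool x at yaw, tool z tilted forward by tilt"""
    T,Q=tool();G=Ro.from_euler("ZY",[yaw,-tilt],degrees=True)*Ro.from_euler("x",180,degrees=True)
    print("delta cm",np.round(Q.inv().apply(np.array(P)-T)*100,2),"twist",np.round((Q.inv()*G).as_rotvec(degrees=True),1))
def wshot(name):
    p=r.camera_params("wrist");im=r.camera("wrist");cv2.imwrite(f"pics/{name}.png",im);return p,im
def bars(p,im,guess,z=.038,v=110):
    g=cv2.cvtColor(im,cv2.COLOR_BGR2HSV);m=((g[...,1]<60)&(g[...,2]>v)).astype(np.uint8)
    cs,_=cv2.findContours(m,cv2.RETR_EXTERNAL,cv2.CHAIN_APPROX_NONE)
    for c in cs:
        if cv2.contourArea(c)<100: continue
        P=np.array([wonz(p,q[0],z)[:2]*1000 for q in c]).astype(np.float32)
        b=cv2.minAreaRect(P)
        if np.hypot(b[0][0]-guess[0]*1000,b[0][1]-guess[1]*1000)<40: print(cv2.boundingRect(c),b)
E
python3 - <<'E'
from h import *
o=r.get_obs();print(o["clock"],o["tool_pos"],o["force"])
p,im=wshot("w1");bars(p,im,(.504,-.376))
print([np.round(wproj(p,np.array([.504,-.376,.038])),0)])
E
```

```text
1.275 [ 0.50346357 -0.37696823  0.15028944] [-0.04531335  0.22654631 -0.56461133]
(269, 175, 21, 63) ((505.1850280761719, -376.951416015625), (53.10384750366211, 16.068429946899414), 12.480138778686523)
[array([277., 208.])]
```

View pics/w1.png

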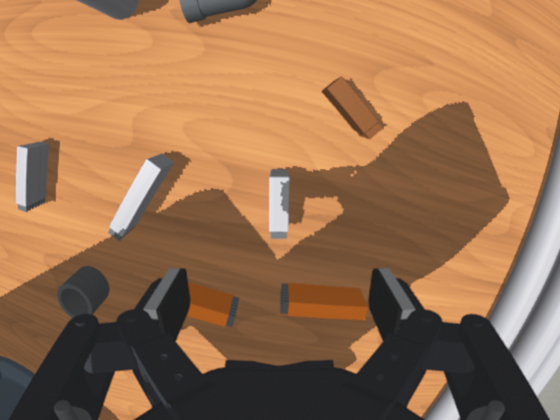

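The picture shows the short chaser at (279,205) with its toothed face at the bottom, towards the robot. The orange and brown look-alikes are clear of the fingers, so I'll descend and grip.

Request:
servo_tool(delta_pos=[[0.15, 0.0, 5], [0.15, 0.0, 10], [0.15, 0, 13.3], [0.15, 0, 13.3], [0.15, 0, 13.3], [0.15, 0, 13.3], [0.15, 0, 13.3], [0.15, 0, 13.3]], twist=[[0, 0, 0.5], [0, 0, 0.5], [0, 0, 0.5], [0, 0, 0.5], [0, 0, 0.5], [0, 0, 0.5], [0, 0, 0.5], [0, 0, 0.5]], gripper=[-1, -1, -1, 0.5, 1, 1, 1, 1], grip_force=50)

```text
clock: 2.33
tool_pos: [0.5061, -0.3768, 0.0187]
ee_rot: [0.001, 0.994, 0.109, 0.001]
force: [-1.9, 0.4, 6.7]
gripper_width: 0.0151
finger_force: 49.1
```

```bash
python3 - <<'E'
from h import *
# rough magazine from top corners
for px,z in [((175.6,246.6),.045),((270,261.4),.045),((179,194.6),.105),((277,208),.105)]:
    print(np.round(onz("top",px,z)*1000,1))
# face plane through low edge; slot mouth corners (crop px/5+offset)
A=onz("top",(175.6,246.6),.045);B=onz("top",(270,261.4),.045);C=(onz("top",(179,194.6),.105)+onz("top",(277,208),.105))/2
u=(A-B)/np.linalg.norm(A-B);print("yaw",np.degrees(np.arctan2(-u[0],u[1])))
w=C-(A+B)/2;w-=u*(w@u);print("slope len",np.linalg.norm(w),"tilt",np.degrees(np.arctan2(w[2],np.hypot(w[0],w[1]))))
ye=np.degrees(np.arctan2(-u[0],u[1]))
X=np.array([*(np.cos(np.radians(25))*np.array([np.cos(np.radians(ye)),np.sin(np.radians(ye))])),np.sin(np.radians(25))])
Z=np.cross(X,u);O=(A+B)/2
for nm,pts in {"s1":[(413,165),(402,278),(440,280),(450,168)],"s2":[(307,136),(294,277),(333,278),(346,138)],"s3":[(201,107),(190,276),(228,276),(240,110)]}.items():
    q=[]
    for a in pts:
        c,d=ray("top",(a[0]/5+169.6,a[1]/5+184.6));P=c+d*((O-c)@Z)/(d@Z);q.append([(P-O)@X*1000,(P-O)@u*1000])
    print(nm,np.round(q,1).tolist(),np.round((O+X*np.mean(q,0)[0]/1000+u*np.mean(q,0)[1]/1000)*1000,1))
E
```

```text
[495.2 324.6  45. ]
[452.5  76.1  45. ]
[621.4 303.6 105. ]
[581.9  54.2 105. ]
yaw -9.744056833708658
slope len 0.14284112759119832 tilt 24.837560523549307
s1 [[110.1, -66.4], [49.2, -67.6], [51.3, -87.3], [111.4, -85.3]] [532.7 112.5  79. ]
s2 [[116.8, -10.7], [40.7, -11.6], [43.4, -31.9], [118.9, -30.7]] [541.6 167.1  78.8]
s3 [[123.6, 45.0], [32.5, 42.8], [35.7, 22.8], [125.1, 24.9]] [550.3 221.6  78.5]
```

```bash
cat >> h.py <<'E'
YAW=-9.6
def slotaxes(yaw=YAW):
    M=Ro.from_euler("ZY",[yaw,-25],degrees=True).as_matrix();return M[:,0],M[:,1],M[:,2]
E
python3 - <<'E'
from h import *
X,Y,Z=slotaxes();print(X,Y,Z)
goal(np.array([.5327,.1125,.079])+.1*Z,YAW,25)
E
```

```text
[ 0.89361589 -0.15114381  0.42261826] [0.16676875 0.98599604 0.        ] [-0.41669993  0.07047952  0.90630779]
delta cm [  9.3  -48.76 -15.16] twist [-4.7 24.6 21.8]
```

Request:
servo_tool(delta_pos=[[0, 0, -6], [0, 0, -12], [0.5, -4, -15.2], [2, -10, -15.2], [3, -16, -15.2], [4.2, -22, -15.2], [5.4, -28, -15.2], [6.6, -34, -15.2], [7.8, -40, -15.2], [8.8, -46, -15.2]], twist=[[0, 0, 0], [0, 0, 0], [0, 0, 0], [-0.6, 3.5, 3.1], [-1.3, 7, 6.2], [-2, 10.5, 9.3], [-2.7, 14, 12.4], [-3.4, 17.5, 15.5], [-4, 21, 18.6], [-4.7, 24.6, 21.8]], gripper=[1, 1, 1, 1, 1, 1, 1, 1, 1, 1])

```text
clock: 3.58
tool_pos: [0.4934, 0.0638, 0.1692]
ee_rot: [0.019, 0.977, -0.072, 0.202]
force: [1.5, -0.0, -2.9]
gripper_width: 0.0149
finger_force: 50.2
```

```bash
python3 - <<'E'
from h import *
X,Y,Z=slotaxes()
goal(np.array([.5327,.1125,.079])+.1*Z,YAW,25)
E
```

```text
delta cm [-0.94 -5.48 -0.5 ] twist [0.  1.6 1.2]
```

Request:
servo_tool(delta_pos=[[-0.9, -4, -0.5], [-0.9, -5.5, -0.5], [-0.9, -5.5, -0.5], [-0.9, -5.5, -0.5]], twist=[[0, 0, 0], [0, 0, 0], [0, 0, 0], [0, 0, 0]], gripper=[1, 1, 1, 1])

```text
clock: 4.08
tool_pos: [0.4918, 0.1172, 0.1693]
ee_rot: [0.02, 0.977, -0.072, 0.2]
force: [0.4, -0.5, -3.4]
gripper_width: 0.0151
finger_force: 50.1
```

```bash
python3 - <<'E'
from h import *
X,Y,Z=slotaxes()
print(tool()[0],r.get_obs()["qd"])
p,im=wshot("w2")
goal(np.array([.5327,.1125,.079])+.1*Z,YAW,25)
cv2.imwrite("pics/w2b.png",cv2.resize(im[0:400,120:560],None,fx=1.8,fy=1.5))
for M in [(.5327,.1125,.079),(.5416,.1671,.0788),(.5503,.2216,.0785)]: print(wproj(p,np.array(M)))
E
```

```text
[0.49182906 0.11715294 0.16929878] [-1.03970368e-02 -9.19481603e-05  2.23247612e-03 -1.67872160e-03
 -2.41526796e-03  4.84050865e-03]
delta cm [-0.1  -0.24 -0.08] twist [0.1 1.8 1.2]
[275.70700562 211.63633958]
[205.91338974 210.74391898]
[142.33909033 210.16900111]
```

View pics/w2.png

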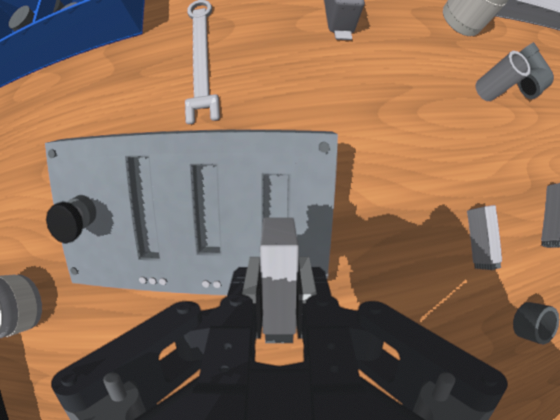

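The held chaser (263–299, 220–340) is square in the fingers with its plain end upslope. The slot mouths are visible near x=276, 205 and 142, close to where I predicted. I'll refine them from edge profiles.

```bash
cat > pr.py <<'E'
from h import *
im=cv2.imread("pics/w2.png");g=cv2.cvtColor(im,cv2.COLOR_BGR2GRAY).astype(int)
for v in (195,225): print("row",v,"u120..", g[v,120:165].tolist(), "u184..",g[v,184:226].tolist())
print("row 190 u255",g[190,255:300].tolist())
for u,a in((148,148),(150,148),(209,155),(212,155)): print("col",u,g[a:a+22,u].tolist(),"low 240..",g[240:268,u].tolist())
print("col 280 165..",g[165:190,280].tolist())
E
python3 pr.py
```

```text
row 195 u120.. [149, 148, 148, 148, 148, 148, 148, 147, 135, 113, 98, 79, 61, 56, 57, 57, 59, 70, 80, 82, 82, 83, 98, 129, 148, 151, 151, 151, 150, 151, 150, 148, 144, 146, 148, 149, 148, 149, 148, 148, 148, 148, 147, 146, 146] u184.. [146, 147, 146, 147, 146, 146, 144, 131, 107, 88, 71, 57, 56, 64, 76, 80, 79, 80, 99, 131, 142, 145, 146, 145, 145, 144, 145, 146, 146, 146, 147, 146, 146, 142, 139, 144, 147, 147, 146, 147, 147, 147]
row 225 u120.. [149, 149, 148, 148, 148, 146, 147, 147, 147, 148, 148, 147, 136, 111, 96, 78, 60, 56, 57, 56, 60, 71, 80, 80, 88, 118, 143, 149, 148, 148, 149, 149, 149, 149, 148, 144, 145, 148, 149, 149, 149, 149, 149, 149, 149] u184.. [147, 147, 146, 146, 145, 146, 144, 145, 143, 131, 112, 96, 74, 58, 55, 62, 77, 81, 81, 86, 108, 137, 147, 147, 146, 145, 145, 144, 145, 145, 145, 146, 147, 147, 145, 140, 141, 145, 146, 146, 146, 147]
row 190 u255 [148, 148, 148, 148, 148, 146, 131, 111, 90, 80, 80, 81, 82, 81, 82, 97, 129, 146, 150, 150, 149, 150, 149, 150, 149, 150, 149, 150, 149, 150, 150, 145, 131, 124, 132, 140, 145, 146, 146, 147, 147, 147, 148, 148,
[... 494 characters left out ...]
2, 145, 146, 146, 146, 146, 146]
col 209 [147, 147, 148, 147, 147, 147, 148, 145, 137, 122, 129, 144, 148, 148, 148, 147, 147, 147, 146, 146, 147, 148] low 240.. [146, 146, 147, 147, 148, 142, 121, 90, 80, 80, 80, 83, 96, 115, 126, 138, 146, 148, 147, 147, 147, 147, 146, 147, 146, 146, 145, 144]
col 212 [148, 148, 148, 148, 147, 147, 148, 145, 130, 115, 121, 131, 140, 146, 147, 147, 146, 147, 146, 146, 147, 147] low 240.. [147, 147, 147, 148, 147, 142, 121, 90, 80, 80, 80, 82, 92, 112, 126, 137, 146, 149, 149, 149, 148, 148, 148, 148, 147, 147, 146, 145]
col 280 165.. [150, 150, 150, 151, 151, 151, 151, 149, 135, 114, 123, 140, 146, 145, 147, 146, 147, 147, 147, 148, 148, 149, 149, 150, 150]
```

```bash
cat > q.py <<'E'
from h import *
p=r.camera_params("wrist")  # arm holds since w2
X,Y,Z=slotaxes();O=np.array([.5416,.1671,.0788])
def f(u,v):
    c,d=wray(p,(u,v));P=c+d*((O-c)@Z)/(d@Z);return np.round([(P-O)@X*1000,(P-O)@Y*1000],1).tolist()
print("s1",f(261.8,190),f(288,190),"top",f(280,174))
print("s2",f(191.5,195),f(217.7,195),f(194,225),f(219.5,225),"top",f(209,164),"low",f(209,251.5),f(209,255.5))
print("s3",f(128.7,195),f(152,195),f(133,225),f(155.5,225),"top",f(148,157),"low",f(150,257.5),f(150,261))
# bed corner edges for plane check: face corners known 250 wide,140 long
print("plunger head",f(65,221))
X0=O
print(proj("side",O),proj("top",O))
E
python3 q.py
```

```text
s1 [17.8, -44.6] [18.1, -64.6] top [30.5, -58.2]
s2 [13.0, 10.9] [13.2, -10.3] [-12.3, 10.5] [-11.7, -10.7] top [37.7, -4.3] low [-35.7, -0.6] [-39.4, -0.3]
s3 [12.6, 66.1] [12.7, 44.7] [-13.9, 65.7] [-13.2, 44.4] top [43.8, 45.5] low [-44.1, 53.8] [-47.6, 54.3]
plunger head [-12.5, 139.9]
[290.22284778 250.15935227] [233.5998082  226.18873458]
```

```bash
cat > q2.py <<'E'
from h import *
p=r.camera_params("wrist");T,Q=tool()
for x in(.0245,.0265,.0285): print(x,[np.round(wproj(p,T+Q.apply([x,y,z])),1).tolist() for z in(.0187,-.0193) for y in(-.008,.008)])
im=cv2.imread("pics/w2.png");g=cv2.cvtColor(im,cv2.COLOR_BGR2GRAY).astype(int)
print(g[205:260,275].tolist());print(g[205:260,283].tolist());print(g[233,255:306].tolist())
X,Y,Z=slotaxes();M=np.array([.5416,.1671,.0788])+.0006*X-.0547*Y
X,Y,Z=slotaxes(-9.0);print("M1",M)
goal(M+.03*Z+.001*X,-9.0,25)
goal(M+.0045*Z+.001*X,-9.0,25)
E
python3 q2.py
```

```text
0.0245 [[263.3, 216.8], [293.8, 216.8], [259.0, 245.6], [297.7, 245.6]]
0.0265 [[263.2, 213.1], [293.9, 213.1], [258.9, 241.1], [297.8, 241.1]]
0.0285 [[263.1, 209.4], [294.0, 209.4], [258.8, 236.6], [297.9, 236.6]]
[148, 148, 148, 149, 149, 149, 149, 150, 150, 150, 150, 146, 127, 106, 99, 100, 100, 101, 101, 101, 102, 101, 101, 103, 104, 103, 103, 103, 103, 102, 103, 103, 104, 104, 104, 104, 103, 101, 97, 114, 154, 180, 192, 196, 196, 195, 195, 195, 195, 196, 196, 196, 196, 196, 195]
[150, 150, 150, 150, 150, 150, 150, 149, 150, 150, 151, 147, 128, 105, 98, 100, 99, 99, 101, 101, 101, 101, 101, 102, 102, 102, 104, 103, 102, 102, 103, 103, 103, 103, 104, 104, 103, 103, 103, 118, 154, 180, 192, 196, 195, 196, 195, 195, 195, 196, 196, 196, 195, 196, 196]
[148, 147, 147, 146, 147, 145, 134, 118, 108, 104, 103, 104, 103, 103, 103, 103, 103, 103, 103, 103, 103, 103, 103, 103, 103, 102, 102, 103, 102, 103, 102, 102, 103, 104, 103, 104, 104, 103, 103, 99, 100, 123, 140, 145, 146, 147, 144, 132, 118, 99, 85]
M1 [0.53301392 0.11307533 0.07905357]
delta cm [ 0.24 -0.3   6.92] twist [0.3 1.8 0.6]
delta cm [ 0.32 -0.32  9.46] twist [0.3 1.8 0.6]
```

Request:
servo_tool(delta_pos=[[0.39, -0.3, 3], [0.39, -0.3, 6], [0.39, -0.3, 6.9], [0.39, -0.3, 6.9], [0.39, -0.3, 6.9]], twist=[[0.3, 1.8, 0.6], [0.3, 1.8, 0.6], [0.3, 1.8, 0.6], [0.3, 1.8, 0.6], [0.3, 1.8, 0.6]], gripper=[1, 1, 1, 1, 1])

```text
clock: 4.75
tool_pos: [0.5231, 0.1154, 0.1084]
ee_rot: [0.017, 0.973, -0.076, 0.217]
force: [-0.4, 0.4, -2.9]
gripper_width: 0.0149
finger_force: 50.1
```

```bash
cat > q3.py <<'E'
from h import *
p,im=wshot("w3");T,Q=tool()
X,Y,Z=slotaxes();M=np.array([.5416,.1671,.0788])+.0006*X-.0547*Y;X,Y,Z=slotaxes(-9.0)
print(r.get_obs()["force"])
goal(M+.03*Z+.0025*X,-9.0,25);goal(M+.0045*Z+.0025*X,-9.0,25)
for x in(.0235,.0255): print("end",x,[np.round(wproj(p,T+Q.apply([x,y,z])),1).tolist() for z in(.0187,) for y in(-.008,.008)])
print("mouth",[np.round(wproj(p,M+X*a+Y*b),1).tolist() for a in(.0295,.0) for b in(.0095,-.0095)])
cv2.imwrite("pics/w3b.png",cv2.resize(im[170:370,170:390],None,fx=3.5,fy=3,interpolation=cv2.INTER_CUBIC))
E
python3 q3.py
```

```text
[-0.90337161  0.22961305 -2.8542391 ]
delta cm [-0.07  0.09  0.09] twist [-0.  -0.1  0.1]
delta cm [-0.08  0.09  2.64] twist [-0.  -0.1  0.1]
end 0.0235 [[263.1, 218.6], [293.6, 218.6]]
end 0.0255 [[263.0, 214.9], [293.7, 214.9]]
mouth [[263.0, 206.9], [297.1, 206.9], [263.8, 255.1], [296.1, 255.1]]
```

View pics/w3b.png

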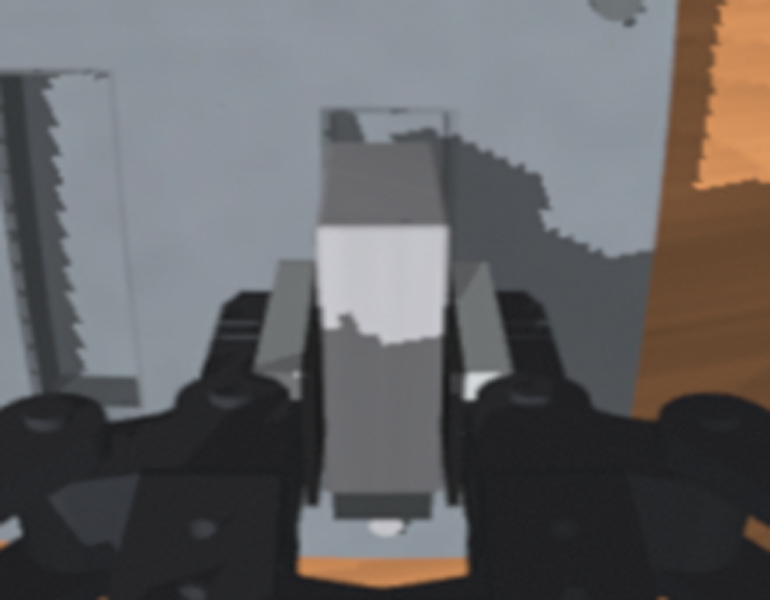

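The chaser is about 0.7 mm left of the slot mouth (mouth centre near 280, chaser near 279) and its end edge is correct. I'll shift slightly and lower it.

Request:
servo_tool(delta_pos=[[0, 0.08, 0.3], [0, 0.08, 0.8], [0, 0.08, 1.3], [0, 0.08, 1.8], [0, 0.08, 2.2], [0, 0.08, 2.2]], twist=[[0, 0, 0], [0, 0, 0], [0, 0, 0], [0, 0, 0], [0, 0, 0], [0, 0, 0]], gripper=[1, 1, 1, 1, 1, 1])

```text
clock: 5.55
tool_pos: [0.5319, 0.1132, 0.0871]
ee_rot: [0.017, 0.973, -0.076, 0.216]
force: [-0.4, -0.7, -2.1]
gripper_width: 0.0148
finger_force: 50.1
```

```bash
cat > q4.py <<'E'
from h import *
X,Y,Z=slotaxes();M=np.array([.5416,.1671,.0788])+.0006*X-.0547*Y;X,Y,Z=slotaxes(-9.0)
o=r.get_obs();print(o["clock"],o["force"],[float(np.round((np.array(o["tool_pos"])-M)@a*1000,2)) for a in(X,Y,Z)])
print("F slot",[round(float(np.array(o["force"])@a),1) for a in(X,Y,Z)])
goal(M+.0045*Z+.003*X,-9.0,25)
E
python3 q4.py
```

```text
5.55 [-0.39100012 -0.67851718 -2.14502069] [2.4, -0.06, 7.75]
F slot [-1.2, -0.7, -1.8]
delta cm [ 0.06 -0.01  0.33] twist [ 0.  -0.   0.1]
```

Request:
servo_tool(delta_pos=[[0, 0, 0.2], [0, 0, 0.35], [0, 0, 0.45], [0, 0, 0.45]], twist=[[0, 0, 0], [0, 0, 0], [0, 0, 0], [0, 0, 0]], gripper=[1, 1, 1, 1])

```text
clock: 6.05
tool_pos: [0.5333, 0.1132, 0.085]
ee_rot: [0.017, 0.973, -0.076, 0.217]
force: [-23.5, 2.5, 31.3]
gripper_width: 0.0146
finger_force: 55.6
```

```bash
python3 q4.py
```

```text
6.05 [-23.46337003   2.50012566  31.29808581] [2.75, 0.12, 5.23]
F slot [-8.1, -1.2, 38.3]
delta cm [0.03 0.01 0.07] twist [ 0.  -0.1  0.1]
```

Request:
servo_tool(delta_pos=[[0, 0, -0.15], [0, 0, -0.15], [0, 0, -0.15], [0, 0, -0.15], [0, 0, -3], [0, 0, -7], [0, 0, -9], [0, 0, -9]], twist=[[0, 0, 0], [0, 0, 0], [0, 0, 0], [0, 0, 0], [0, 0, 0], [0, 0, 0], [0, 0, 0], [0, 0, 0]], gripper=[1, 0.2, 0.2, 0.2, 0.2, 0.2, 0.2, 0.2])

```text
clock: 7.05
tool_pos: [0.4966, 0.1192, 0.1661]
ee_rot: [0.017, 0.973, -0.076, 0.217]
force: [0.1, 0.1, 0.1]
gripper_width: 0.0339
finger_force: 0.0
```

```bash
python3 - <<'E'
from h import *
p,im=wshot("w4");T,Q=tool()
X,Y,Z=slotaxes();M=np.array([.5416,.1671,.0788])+.0006*X-.0547*Y;X,Y,Z=slotaxes(-9.0)
g=cv2.cvtColor(im,cv2.COLOR_BGR2HSV);m=((g[...,1]<60)&(g[...,2]>170)).astype(np.uint8)
C=M+.024*Z;cc=wproj(p,C);print(cc)
cs,_=cv2.findContours(m,cv2.RETR_EXTERNAL,cv2.CHAIN_APPROX_NONE)
for c in cs:
    b=cv2.boundingRect(c)
    if cv2.contourArea(c)>150:
        P=[]
        for q in c:
            o,d=wray(p,q[0]);K=o+d*((C-o)@Z)/(d@Z);P.append([(K-C)@X*1000,(K-C)@Y*1000])
        R=cv2.minAreaRect(np.array(P,np.float32))
        if abs(R[0][0])<60: print(b,R)
cv2.imwrite("pics/w4b.png",cv2.resize(im[150:350,170:390],None,fx=3.5,fy=3,interpolation=cv2.INTER_CUBIC))
goal((.4785,-.114,.15),-2.4,0)
E
```

```text
[279.25572083 231.6740445 ]
(490, 212, 18, 58) ((-11.757205963134766, -186.486083984375), (59.73543167114258, 11.890743255615234), 23.974510192871094)
(268, 195, 22, 62) ((3.829977035522461, 0.4906196594238281), (14.768495559692383, 45.45771026611328), 89.4081039428711)
delta cm [ 1.02 23.29  2.15] twist [  1.5 -25.1  -6.4]
```

View pics/w4b.png

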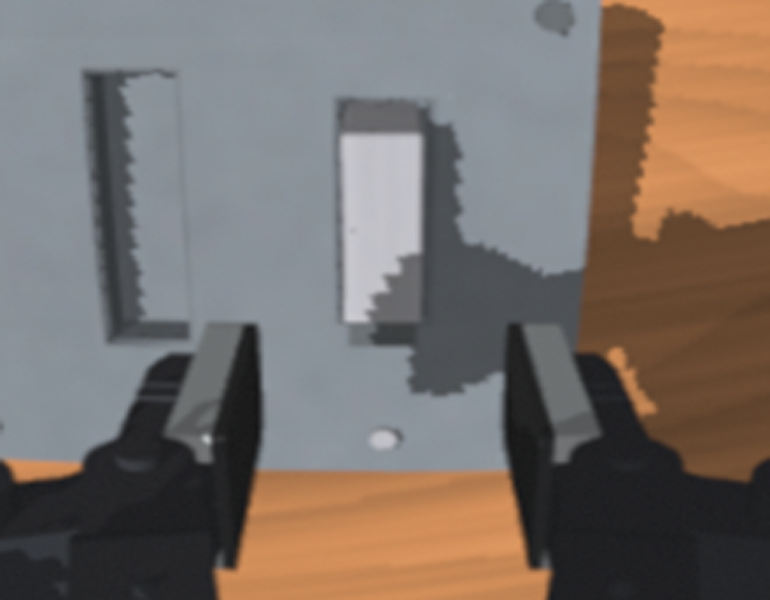

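The short chaser sits square in slot 1 (top face about 340–425 in the crop), with its dark teeth downhill and its plain end at the top of the pocket. On to the medium chaser.

Request:
servo_tool(delta_pos=[[0, 3, -0.5], [0.2, 9, -0.5], [0.5, 15, 0.2], [0.8, 20, 1.4], [1, 23.3, 2.2], [1, 23.3, 2.2], [1, 23.3, 2.2]], twist=[[0, 0, 0], [0.6, -9, -2], [0.9, -15, -4], [1.2, -21, -5.5], [1.5, -25.1, -6.4], [1.5, -25.1, -6.4], [1.5, -25.1, -6.4]], gripper=[0.2, 0.2, -1, -1, -1, -1, -1])

```text
clock: 7.98
tool_pos: [0.4778, -0.114, 0.1483]
ee_rot: [-0.0, 1.0, -0.022, -0.001]
force: [0.8, -0.1, -0.5]
gripper_width: 0.0852
finger_force: 0.0
```

```bash
cat > grab.py <<'E'
import sys
from h import *
L,name=float(sys.argv[1]),sys.argv[2];guess=(float(sys.argv[3]),float(sys.argv[4]))
p,im=wshot(name);T,Q=tool();print(T,r.get_obs()["qd"].round(3))
g=cv2.cvtColor(im,cv2.COLOR_BGR2HSV)
for v in(110,170):
    m=((g[...,1]<60)&(g[...,2]>v)).astype(np.uint8)
    cs,_=cv2.findContours(m,cv2.RETR_EXTERNAL,cv2.CHAIN_APPROX_NONE)
    for c in cs:
        if cv2.contourArea(c)<100: continue
        P=np.array([wonz(p,q[0],.038)[:2]*1000 for q in c],np.float32);b=cv2.minAreaRect(P)
        if np.hypot(b[0][0]-guess[0],b[0][1]-guess[1])>35: continue
        B=cv2.boxPoints(b);e=B[1]-B[0] if np.linalg.norm(B[1]-B[0])>np.linalg.norm(B[2]-B[1]) else B[2]-B[1]
        e=e/np.linalg.norm(e);e=e if e[0]>0 else -e;yaw=np.degrees(np.arctan2(e[1],e[0]))
        pe=((P-b[0])@e).max()+.4;C=np.array(b[0])+e*(pe-L/2)
        print(v,b,"yaw",yaw,"plain end",np.array(b[0])+e*pe,"origin",C)
        goal((C[0]/1000,C[1]/1000,.017),yaw,0)
E
python3 grab.py 70 w5 478 -114
```

```text
[ 0.47782122 -0.11346655  0.14866461] [ 0.016 -0.017  0.004  0.002  0.003 -0.004]
110 ((476.4052429199219, -113.6272201538086), (15.902626037597656, 68.0123519897461), 88.43070983886719) yaw -1.5692931 plain end [ 510.79849915 -114.56946418] origin [ 475.81162528 -113.61095729]
delta cm [-0.17  0.03 13.17] twist [-0.   0.1 -0.8]
170 ((478.7951354980469, -113.25732421875), (15.494051933288574, 61.913753509521484), 89.41246032714844) yaw -0.58754325 plain end [ 510.15035724 -113.57886964] origin [ 475.15219724 -113.21996616]
delta cm [-0.24 -0.   13.17] twist [-0.   0.1 -1.8]
```

Request:
servo_tool(delta_pos=[[-0.3, 0.0, 5], [-0.3, 0.0, 10], [-0.3, 0, 13.1], [-0.3, 0, 13.1], [-0.3, 0, 13.1], [-0.3, 0, 13.1], [-0.3, 0, 13.1]], twist=[[0, 0, -1], [0, 0, -1], [0, 0, -1], [0, 0, -1], [0, 0, -1], [0, 0, -1], [0, 0, -1]], gripper=[-1, -1, -1, 0.5, 1, 1, 1])

```text
clock: 8.9
tool_pos: [0.4756, -0.114, 0.0196]
ee_rot: [-0.0, 1.0, -0.012, 0.0]
force: [-3.3, 0.6, 14.3]
gripper_width: 0.015
finger_force: 48.6
```

```bash
python3 - <<'E'
from h import *
X,Y,Z=slotaxes(-9.0)
M2=np.array([.5416,.1671,.0788])
goal(M2+.1*Z+.001*X,-9.0,25)
E
```

```text
delta cm [  1.81 -28.81 -15.02] twist [-1.7 24.9  7.5]
```

Request:
servo_tool(delta_pos=[[0, 0, -6], [0, 0, -12], [0, -2, -17], [0.3, -8, -17.2], [0.8, -14, -17.2], [1.2, -20, -17.2], [1.6, -26, -16.5], [1.8, -28.8, -15.2], [1.8, -28.8, -15], [1.8, -28.8, -15]], twist=[[0, 0, 0], [0, 0, 0], [0, 0, 0], [-0.4, 6, 2], [-0.8, 12, 4], [-1.2, 18, 5.7], [-1.7, 24.9, 7.5], [-1.7, 24.9, 7.5], [-1.7, 24.9, 7.5], [-1.7, 24.9, 7.5]], gripper=[1, 1, 1, 1, 1, 1, 1, 1, 1, 1])

```text
clock: 10.15
tool_pos: [0.4999, 0.1731, 0.1685]
ee_rot: [0.017, 0.974, -0.077, 0.214]
force: [0.9, -0.1, -3.4]
gripper_width: 0.0147
finger_force: 51.2
```

```bash
cat > held.py <<'E'
# held chaser plain-end measurement + slot mouth profiles near M
import sys
from h import *
name,L=sys.argv[1],float(sys.argv[2]);M=np.array(eval(sys.argv[3]));Ls=float(sys.argv[4])
X,Y,Z=slotaxes(-9.0);p,im=wshot(name);T,Q=tool();g=cv2.cvtColor(im,cv2.COLOR_BGR2GRAY).astype(float)
print("qd",np.abs(r.get_obs()["qd"]).max().round(3),"TCP rel slot mm",[round(float((T-M)@a*1000),2) for a in(X,Y,Z)])
def samp(P):
    q=wproj(p,P);return cv2.getRectSubPix(g.astype(np.float32),(1,1),(float(q[0]),float(q[1])))[0,0]
def prof(f,s):
    v=np.array([samp(f(a)) for a in s]);return list(zip((s*1000).round(1).tolist(),v.astype(int).tolist()))
s=np.arange(L/2000-.008,L/2000+.005,.0005)
H=float(sys.argv[5]) if len(sys.argv)>5 else .0196
print("end top edge:",prof(lambda a:T+Q.apply([a,0,H-.038]),s))
print("end bottom edge:",prof(lambda a:T+Q.apply([a,0,H]),s))
s=np.arange(-.0125,.0126,.0005)
xr=L/2000+.0005
print("sides of end face, mid height:",prof(lambda a:T+Q.apply([L/2000-.004,a,H-.02]),s))
s=np.arange(Ls/2000-.003,Ls/2000+.004,.0005)
print("slot top:",prof(lambda a:M+X*a-Y*.003,s))
s=np.arange(-.0125,.0126,.0005)
for xx in(Ls/2000-.005,Ls/2000-.012): print("slot across y @",xx,prof(lambda a:M+X*xx+Y*a,s))
E
python3 held.py w6 70 "[.5416,.1671,.0788]" 74
```

```text
qd 0.015 TCP rel slot mm [0.24, -0.9, 99.21]
end top edge: [(27.0, 202), (27.5, 202), (28.0, 202), (28.5, 202), (29.0, 202), (29.5, 202), (30.0, 202), (30.5, 203), (31.0, 202), (31.5, 203), (32.0, 202), (32.5, 202), (33.0, 201), (33.5, 189), (34.0, 159), (34.5, 116), (35.0, 106), (35.5, 107), (36.0, 107), (36.5, 108), (37.0, 108), (37.5, 106), (38.0, 106), (38.5, 107), (39.0, 106), (39.5, 105)]
end bottom edge: [(27.0, 106), (27.5, 105), (28.0, 105), (28.5, 105), (29.0, 106), (29.5, 105), (30.0, 104), (30.5, 103), (31.0, 102), (31.5, 102), (32.0, 104), (32.5, 104), (33.0, 108), (33.5, 119), (34.0, 134), (34.5, 143), (35.0, 144), (35.5, 144), (36.0, 143), (36.5, 144), (37.0, 144), (37.5, 144), (38.0, 144), (38.5, 144), (39.0, 145), (39.5, 145)]
sides of end face, mid height: [(-12.5, 146), (-12.0, 146), (-11.5, 146), (-11.0, 146), (-10.5, 146), (-10.0, 146), (-9.5, 145), (-9.0, 141), (-8.5, 131), (-8.0, 117), (-7.5, 109), (-7.0, 108), (-6.5, 108), (-6.0, 108), (-5.5, 108), (-5.0, 107), (-4.5, 107), (-4.0, 108), (-3.5, 108), (-3.0, 108), (-2.5, 108), (-2.0, 108), (-1.5, 107), (-1.0, 10
[... 1165 characters left out ...]
12.0, 145), (12.5, 146)]
slot across y @ 0.024999999999999998 [(-12.5, 144), (-12.0, 143), (-11.5, 142), (-11.0, 138), (-10.5, 133), (-10.0, 127), (-9.5, 127), (-9.0, 131), (-8.5, 140), (-8.0, 144), (-7.5, 146), (-7.0, 145), (-6.5, 145), (-6.0, 146), (-5.5, 146), (-5.0, 145), (-4.5, 145), (-4.0, 145), (-3.5, 146), (-3.0, 146), (-2.5, 146), (-2.0, 146), (-1.5, 146), (-1.0, 146), (-0.5, 147), (0.0, 147), (0.5, 147), (1.0, 147), (1.5, 147), (2.0, 147), (2.5, 144), (3.0, 138), (3.5, 129), (4.0, 119), (4.5, 107), (5.0, 93), (5.5, 84), (6.0, 79), (6.5, 79), (7.0, 79), (7.5, 79), (8.0, 78), (8.5, 79), (9.0, 81), (9.5, 88), (10.0, 98), (10.5, 110), (11.0, 123), (11.5, 134), (12.0, 141), (12.5, 144)]
```

Request:
servo_tool(delta_pos=[[0.1, -0.12, 3], [0.1, -0.12, 6], [0.1, -0.12, 7.2], [0.1, -0.12, 7.2], [0.1, -0.12, 7.2]], twist=[[0, 0.3, 0], [0, 0.3, 0], [0, 0.3, 0], [0, 0.3, 0], [0, 0.3, 0]], gripper=[1, 1, 1, 1, 1])

```text
clock: 10.82
tool_pos: [0.5315, 0.1696, 0.1047]
ee_rot: [0.017, 0.973, -0.077, 0.218]
force: [0.0, 0.0, -2.9]
gripper_width: 0.0145
finger_force: 51.1
```

```bash
cat > st.py <<'E'
import sys
from h import *
M=np.array(eval(sys.argv[1]));t=eval(sys.argv[2]);X,Y,Z=slotaxes(-9.0);T,Q=tool();o=r.get_obs()
print("rel",[round(float((T-M)@a*1000),2) for a in(X,Y,Z)],"F",[round(float(np.array(o["force"])@a),1) for a in(X,Y,Z)])
goal(M+(t[0]*X+t[1]*Y+t[2]*Z)/1000,-9.0,25)
E
python3 st.py "[.5416,.1671,.0788]" "(1.3,.3,4.5)"
```

```text
rel [1.57, 0.92, 27.85] F [-1.2, 0.0, -2.6]
delta cm [-0.04  0.06  2.33] twist [ 0.  -0.2 -0.1]
```

Request:
servo_tool(delta_pos=[[-0.04, 0.06, 0.3], [-0.04, 0.06, 0.8], [-0.04, 0.06, 1.3], [-0.04, 0.06, 1.8], [-0.04, 0.06, 2.1], [-0.04, 0.06, 2.1]], twist=[[0, 0, 0], [0, 0, 0], [0, 0, 0], [0, 0, 0], [0, 0, 0], [0, 0, 0]], gripper=[1, 1, 1, 1, 1, 1])

```text
clock: 11.58
tool_pos: [0.5394, 0.1678, 0.0848]
ee_rot: [0.017, 0.973, -0.077, 0.217]
force: [-8.3, 0.2, 6.7]
gripper_width: 0.0147
finger_force: 52.9
```

```bash
python3 st.py "[.5416,.1671,.0788]" "(1.3,.3,4.5)"
```

```text
rel [0.46, 0.34, 6.4] F [-4.6, -1.1, 9.6]
delta cm [0.08 0.   0.19] twist [ 0.1 -0.2 -0. ]
```

Request:
servo_tool(delta_pos=[[0, 0, 0.1], [0, 0, 0.2], [0, 0, 0.2]], twist=[[0, 0, 0], [0, 0, 0], [0, 0, 0]], gripper=[1, 1, 1])

```text
clock: 11.95
tool_pos: [0.5395, 0.1679, 0.0847]
ee_rot: [0.018, 0.973, -0.077, 0.218]
force: [-32.9, 1.8, 42.3]
gripper_width: 0.0151
finger_force: 58.7
```

```bash
python3 st.py "[.5416,.1671,.0788]" "(1.3,.3,4.5)"
```

```text
rel [0.49, 0.42, 6.24] F [-11.9, -3.3, 52.2]
delta cm [0.08 0.01 0.17] twist [ 0.1 -0.2 -0. ]
```

Request:
servo_tool(delta_pos=[[0, 0, -0.2], [0, 0, -0.2], [0, 0, -0.2], [0, 0, -0.2], [0, 0, -3], [0, 0, -7], [0, 0, -9.5], [0, 0, -9.5], [0, 0, -9.5]], twist=[[0, 0, 0], [0, 0, 0], [0, 0, 0], [0, 0, 0], [0, 0, 0], [0, 0, 0], [0, 0, 0], [0, 0, 0], [0, 0, 0]], gripper=[1, 0.2, 0.2, 0.2, 0.2, 0.2, 0.2, 0.2, 0.2])

```text
clock: 13.08
tool_pos: [0.5006, 0.1739, 0.1679]
ee_rot: [0.017, 0.973, -0.077, 0.217]
force: [0.2, -0.4, 0.8]
gripper_width: 0.0341
finger_force: 0.0
```

```bash
cat > chk.py <<'E'
import sys
from h import *
p,im=wshot(sys.argv[1]);X,Y,Z=slotaxes(-9.0);M2=np.array([.5416,.1671,.0788])
g=cv2.cvtColor(im,cv2.COLOR_BGR2HSV);m=((g[...,1]<60)&(g[...,2]>170)).astype(np.uint8)
cs,_=cv2.findContours(m,cv2.RETR_EXTERNAL,cv2.CHAIN_APPROX_NONE)
for k in(-1,0,1):
    C=M2+k*.055*Y+.0245*Z
    for c in cs:
        if cv2.contourArea(c)<100: continue
        P=[]
        for q in c:
            o,d=wray(p,q[0]);K=o+d*((C-o)@Z)/(d@Z);P.append([(K-C)@X*1000,(K-C)@Y*1000])
        P=np.array(P,np.float32);R=cv2.minAreaRect(P)
        if abs(R[0][1])<20 and abs(R[0][0])<30: print("slot",k+2,cv2.boundingRect(c),np.round(R[0],1),np.round(R[1],1),round(R[2],1),"plain end x",P[:,0].max(),"y",P[:,1].min(),P[:,1].max())
cv2.imwrite(f"pics/{sys.argv[1]}b.png",cv2.resize(im[130:350,100:390],None,fx=2.7,fy=2.7,interpolation=cv2.INTER_CUBIC))
if len(sys.argv)>2: goal(*eval(sys.argv[2]))
E
python3 chk.py w7 "((.481,-.2505,.15),-23.5,0)"
```

```text
slot 1 (344, 189, 24, 50) [8.4 0.7] [36.9 15.3] 0.5 plain end x 26.855423 y -6.819334 8.46128
slot 2 (267, 178, 23, 82) [4.  0.9] [15.1 60.5] 89.3 plain end x 34.233646 y -6.8465414 8.594519
delta cm [ 3.54 42.21  3.65] twist [ -3.1 -25.   14.2]
```

View pics/w7b.png

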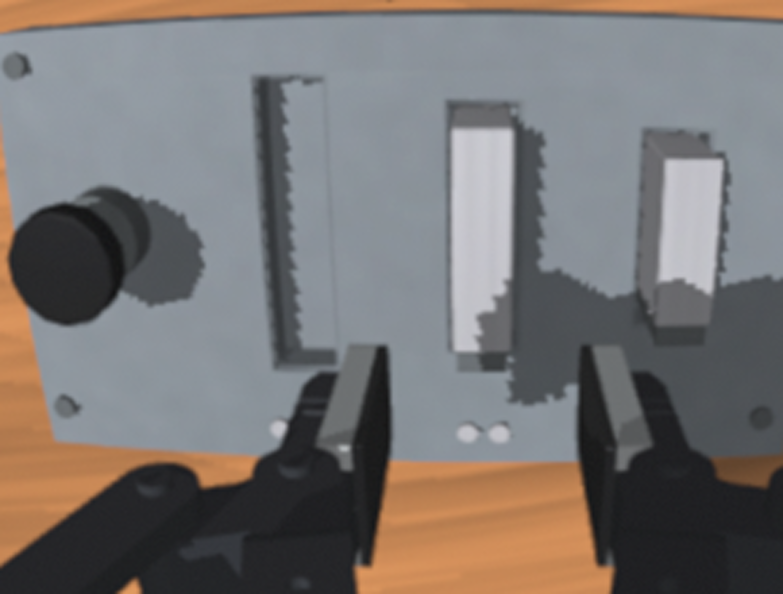

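The medium chaser is home in slot 2 and the short one undisturbed in slot 1, both with teeth downhill. Next is the long chaser.

Request:
servo_tool(delta_pos=[[0, 4, -1], [0.5, 10, -1], [1, 16, -1], [1.5, 22, 0], [2, 28, 1], [2.7, 34, 2], [3.3, 40, 3], [3.5, 42.2, 3.6], [3.5, 42.2, 3.6], [3.5, 42.2, 3.6]], twist=[[0, 0, 0], [0, 0, 0], [-0.6, -5, 3], [-1.2, -10, 6], [-1.8, -15, 9], [-2.5, -20, 12], [-3.1, -25, 14.2], [-3.1, -25, 14.2], [-3.1, -25, 14.2], [-3.1, -25, 14.2]], gripper=[0.2, 0.2, 0.2, -1, -1, -1, -1, -1, -1, -1])

```text
clock: 14.38
tool_pos: [0.4803, -0.2489, 0.1507]
ee_rot: [-0.001, 0.979, -0.203, -0.0]
force: [-0.0, -0.2, 0.2]
gripper_width: 0.0854
finger_force: 0.0
```

```bash
python3 grab.py 85 w8 482 -250.5
```

```text
[ 0.4804934  -0.24874415  0.15097673] [ 0.004 -0.006 -0.004 -0.002  0.003 -0.002]
110 ((482.4814758300781, -250.78176879882812), (16.56698989868164, 79.84793853759766), 65.1491470336914) yaw -24.85085 plain end [ 519.07168051 -267.7282405 ] origin [ 480.50697481 -249.86729385]
delta cm [ 0.05  0.12 13.4 ] twist [-0.1  0.   1.5]
170 ((482.34381103515625, -250.1191864013672), (15.622213363647461, 73.29463958740234), 65.40721893310547) yaw -24.59277 plain end [ 516.03057253 -265.53704752] origin [ 477.38580512 -247.84999093]
delta cm [-0.32  0.06 13.4 ] twist [-0.1  0.   1.2]
```

Request:
servo_tool(delta_pos=[[-0.3, 0.06, 5], [-0.3, 0.06, 10], [-0.3, 0.06, 13.3], [-0.3, 0.06, 13.3], [-0.3, 0.06, 13.3], [-0.3, 0.06, 13.3], [-0.3, 0.06, 13.3]], twist=[[0, 0, 1.3], [0, 0, 1.3], [0, 0, 1.3], [0, 0, 1.3], [0, 0, 1.3], [0, 0, 1.3], [0, 0, 1.3]], gripper=[-1, -1, -1, 0.5, 1, 1, 1])

```text
clock: 15.3
tool_pos: [0.4783, -0.2496, 0.0193]
ee_rot: [-0.0, 0.977, -0.214, 0.001]
force: [-3.0, 0.6, 10.4]
gripper_width: 0.0149
finger_force: 48.8
```

```bash
python3 - <<'E'
from h import *
X,Y,Z=slotaxes(-9.0)
M3=np.array([.5416,.1671,.0788])+.055*Y;print(M3.tolist())
goal(M3+.1*Z+.001*X,-9.0,25)
E
```

```text
[0.5502038955772127, 0.22142285873273257, 0.0788]
delta cm [-17.15 -44.67 -15.06] twist [  3.4  24.7 -15.5]
```

Request:
servo_tool(delta_pos=[[0, 0, -6], [0, 0, -12], [-0.7, -2, -17], [-2.8, -7.5, -18], [-5, -13, -18], [-7, -18.5, -18], [-9.2, -24, -18], [-11.3, -29.5, -18], [-13.4, -35, -18], [-15.5, -40.5, -17]], twist=[[0, 0, 0], [0, 0, 0], [0, 0, 0], [0.5, 3.5, -2.2], [1, 7, -4.4], [1.5, 10.5, -6.6], [2, 14, -8.8], [2.5, 17.5, -11], [2.9, 21, -13.2], [3.4, 24.7, -15.5]], gripper=[1, 1, 1, 1, 1, 1, 1, 1, 1, 1])

```text
clock: 16.55
tool_pos: [0.5065, 0.1853, 0.1894]
ee_rot: [0.016, 0.973, -0.076, 0.217]
force: [1.9, -0.3, -3.0]
gripper_width: 0.0148
finger_force: 50.8
```

```bash
python3 st.py "[.5502,.2214,.0788]" "(1,0,100)"
```

```text
rel [12.78, -42.52, 116.09] F [0.5, -0.0, -3.5]
delta cm [-1.18 -4.25  1.62] twist [-0.1 -0.1 -0. ]
```

Request:
servo_tool(delta_pos=[[-1.2, -3, 0.8], [-1.2, -4.2, 1.6], [-1.2, -4.2, 1.6], [-1.2, -4.2, 1.6]], twist=[[0, 0, 0], [0, 0, 0], [0, 0, 0], [0, 0, 0]], gripper=[1, 1, 1, 1])

```text
clock: 17.05
tool_pos: [0.5093, 0.2242, 0.1692]
ee_rot: [0.017, 0.973, -0.078, 0.215]
force: [-0.4, 0.6, -2.5]
gripper_width: 0.015
finger_force: 50.7
```

```bash
python3 held.py w9 85 "[.5502,.2214,.0788]" 89 .0193
```

```text
qd 0.003 TCP rel slot mm [1.3, -3.65, 99.27]
end top edge: [(34.5, 196), (35.0, 195), (35.5, 196), (36.0, 196), (36.5, 196), (37.0, 196), (37.5, 196), (38.0, 196), (38.5, 196), (39.0, 196), (39.5, 196), (40.0, 196), (40.5, 196), (41.0, 196), (41.5, 196), (42.0, 196), (42.5, 196), (43.0, 195), (43.5, 186), (44.0, 158), (44.5, 118), (45.0, 99), (45.5, 102), (46.0, 105), (46.5, 105), (47.0, 104)]
end bottom edge: [(34.5, 108), (35.0, 100), (35.5, 102), (36.0, 105), (36.5, 105), (37.0, 105), (37.5, 104), (38.0, 104), (38.5, 103), (39.0, 103), (39.5, 104), (40.0, 105), (40.5, 105), (41.0, 103), (41.5, 102), (42.0, 102), (42.5, 103), (43.0, 106), (43.5, 117), (44.0, 134), (44.5, 145), (45.0, 148), (45.5, 147), (46.0, 147), (46.5, 147), (47.0, 147)]
sides of end face, mid height: [(-12.5, 148), (-12.0, 148), (-11.5, 147), (-11.0, 147), (-10.5, 147), (-10.0, 146), (-9.5, 146), (-9.0, 159), (-8.5, 179), (-8.0, 187), (-7.5, 188), (-7.0, 186), (-6.5, 187), (-6.0, 189), (-5.5, 189), (-5.0, 189), (-4.5, 189), (-4.0, 189), (-3.5, 189), (-3.0, 189), (-2.5, 188), (-2.0, 189), (-1.5, 187), (-1.0, 187
[... 1161 characters left out ...]
(11.5, 144), (12.0, 150), (12.5, 152)]
slot across y @ 0.0325 [(-12.5, 146), (-12.0, 145), (-11.5, 144), (-11.0, 140), (-10.5, 135), (-10.0, 130), (-9.5, 130), (-9.0, 135), (-8.5, 144), (-8.0, 147), (-7.5, 148), (-7.0, 148), (-6.5, 147), (-6.0, 147), (-5.5, 147), (-5.0, 147), (-4.5, 147), (-4.0, 147), (-3.5, 147), (-3.0, 147), (-2.5, 147), (-2.0, 147), (-1.5, 147), (-1.0, 147), (-0.5, 147), (0.0, 147), (0.5, 147), (1.0, 147), (1.5, 147), (2.0, 147), (2.5, 143), (3.0, 136), (3.5, 123), (4.0, 106), (4.5, 91), (5.0, 85), (5.5, 83), (6.0, 82), (6.5, 82), (7.0, 82), (7.5, 80), (8.0, 78), (8.5, 77), (9.0, 79), (9.5, 89), (10.0, 102), (10.5, 117), (11.0, 132), (11.5, 142), (12.0, 149), (12.5, 150)]
```

Request:
servo_tool(delta_pos=[[-0.27, -0.38, 3], [-0.27, -0.38, 6], [-0.27, -0.38, 7.2], [-0.27, -0.38, 7.2], [-0.27, -0.38, 7.2]], twist=[[0, 0.2, 0], [0, 0.2, 0], [0, 0.2, 0], [0, 0.2, 0], [0, 0.2, 0]], gripper=[1, 1, 1, 1, 1])

```text
clock: 17.73
tool_pos: [0.5374, 0.2248, 0.1035]
ee_rot: [0.017, 0.973, -0.077, 0.217]
force: [-0.7, -0.9, -2.5]
gripper_width: 0.0144
finger_force: 50.7
```

```bash
python3 st.py "[.5502,.2214,.0788]" "(-1.4,.2,5)"
```

```text
rel [-1.52, 1.33, 27.97] F [-1.6, -1.0, -2.0]
delta cm [0.01 0.12 2.3 ] twist [-0.  -0.1 -0.1]
```

Request:
servo_tool(delta_pos=[[0, 0.11, 0.2], [0, 0.11, 0.6], [0, 0.11, 1.1], [0, 0.11, 1.6], [0, 0.11, 2.1], [0, 0.11, 2.2], [0, 0.11, 2.2]], twist=[[0, 0, 0], [0, 0, 0], [0, 0, 0], [0, 0, 0], [0, 0, 0], [0, 0, 0], [0, 0, 0]], gripper=[1, 1, 1, 1, 1, 1, 1])

```text
clock: 18.6
tool_pos: [0.5459, 0.2226, 0.0832]
ee_rot: [0.017, 0.973, -0.077, 0.217]
force: [-13.8, 0.9, 13.7]
gripper_width: 0.0151
finger_force: 53.7
```

```bash
python3 st.py "[.5502,.2214,.0788]" "(-1.4,.2,5)"
```

```text
rel [-2.19, 0.46, 5.86] F [-6.7, -1.3, 18.2]
delta cm [0.08 0.03 0.09] twist [-0.  -0.1 -0. ]
```

Request:
servo_tool(delta_pos=[[0, 0, 0.1], [0, 0, -0.05], [0, 0, -0.05], [0, 0, -0.05], [0, 0, -0.05], [0, 0, -3], [0, 0, -7], [0, 0, -9.5], [0, 0, -9.5], [0, 0, -9.5]], twist=[[0, 0, 0], [0, 0, 0], [0, 0, 0], [0, 0, 0], [0, 0, 0], [0, 0, 0], [0, 0, 0], [0, 0, 0], [0, 0, 0], [0, 0, 0]], gripper=[1, 1, 0.2, 0.2, 0.2, 0.2, 0.2, 0.2, 0.2, 0.2])

```text
clock: 19.85
tool_pos: [0.5064, 0.2283, 0.1678]
ee_rot: [0.017, 0.973, -0.077, 0.216]
force: [-0.2, 0.5, 0.7]
gripper_width: 0.034
finger_force: 0.0
```

```bash
cp chk.py chk3.py; cat >> chk3.py <<'E'
# plunger head: dark blob, on plane 37 mm above face
H=M2+.037*Z;m=((g[...,2]<45)).astype(np.uint8);c0=wproj(p,M2+.115*Y+.037*Z);print("expected head px",c0)
cs,_=cv2.findContours(m,cv2.RETR_EXTERNAL,cv2.CHAIN_APPROX_NONE)
for c in cs:
    (x,y),rad=cv2.minEnclosingCircle(c)
    if np.hypot(x-c0[0],y-c0[1])<40 and cv2.contourArea(c)>200:
        P=[]
        for q in c:
            o,d=wray(p,q[0]);K=o+d*((H-o)@Z)/(d@Z);P.append([(K-M2)@X*1000,(K-M2)@Y*1000])
        print("head",(x,y,rad),cv2.minEnclosingCircle(np.array(P,np.float32)))
T,Q=tool();print([float((T-M2)@a*1000) for a in(X,Y,Z)])
E
python3 chk3.py w10
```

```text
slot 1 (411, 186, 25, 59) [3.8 0.7] [46.2 15.4] 0.1 plain end x 26.836231 y -6.9665384 8.47305
slot 2 (344, 174, 24, 65) [10.7  0.7] [47.7 15.4] 0.2 plain end x 34.529827 y -6.985819 8.458272
slot 3 (267, 164, 22, 102) [3.3 0.8] [75.4 14.9] 0.4 plain end x 40.99851 y -6.6788907 8.244921
expected head px [191.46439552 227.24303215]
head (193.84190368652344, 223.6285400390625, 23.12841033935547) ((2.2432591915130615, 113.50552368164062), 17.38587188720703)
[-2.716065542140167, 54.800781880831664, 99.12111418567568]
```

View pics/w10b.png

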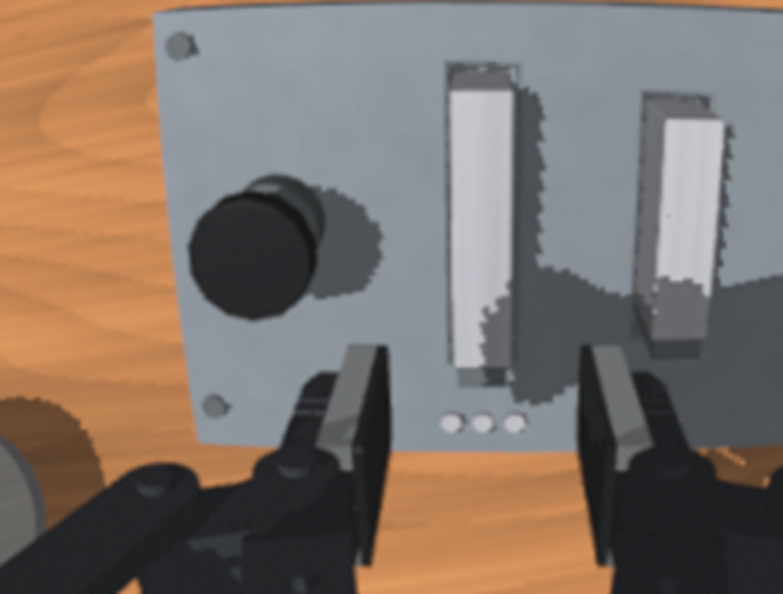

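All three chasers are home. The plunger head centre is at (253,255) in the crop. I'll shut the fingers and move over it.

Request:
servo_tool(delta_pos=[[0.3, -2, 0], [0.3, -5, 0], [0.3, -6, 2], [0.3, -6, 4], [0.3, -6, 5.6], [0.3, -6, 5.6], [0.3, -6, 5.6]], twist=[[0, 0, 0], [0, 0, 0], [0, 0, 0], [0, 0, 0], [0, 0, 0], [0, 0, 0], [0, 0, 0]], gripper=[1, 1, 1, 1, 1, 1, 1])

```text
clock: 20.78
tool_pos: [0.542, 0.2836, 0.1194]
ee_rot: [0.017, 0.973, -0.077, 0.217]
force: [-0.4, 0.2, 0.4]
gripper_width: -0.0
finger_force: 0.0
```

```bash
python3 st.py "[.5416,.1671,.0788]" "(.5,115,25)"
```

```text
rel [1.05, 115.1, 44.32] F [-0.2, 0.1, 0.5]
delta cm [-0.06  0.01  1.93] twist [-0.  -0.1 -0. ]
```

Request:
servo_tool(delta_pos=[[0, 0, 0.6], [0, 0, 1.1], [0, 0, 1.5], [0, 0, 1.85], [0, 0, 2.0], [0, 0, 2.0], [0, 0, 2.0]], twist=[[0, 0, 0], [0, 0, 0], [0, 0, 0], [0, 0, 0], [0, 0, 0], [0, 0, 0], [0, 0, 0]], gripper=[1, 1, 1, 1, 1, 1, 1])

```text
clock: 21.65
tool_pos: [0.5503, 0.2826, 0.1025]
ee_rot: [0.017, 0.973, -0.077, 0.217]
force: [-13.0, -2.0, 20.5]
gripper_width: -0.0001
finger_force: 11.9
```

```bash
python3 st.py "[.5416,.1671,.0788]" "(.5,115,25)"
```

```text
rel [1.44, 115.47, 25.45] F [-2.7, -4.0, 23.9]
delta cm [-0.09  0.05  0.05] twist [-0.  -0.2 -0. ]
```

At 24 N, well above the 9 N spring, the plunger is on its stop. I'll retreat.

Request:
servo_tool(delta_pos=[[0, 0, 0.05], [0, 0, 0.05], [0, 0, -1], [0, 0, -3], [0, 0, -8], [0, 0, -12], [0, 0, -12], [0, 0, -12]], twist=[[0, 0, 0], [0, 0, 0], [0, 0, 0], [0, 0, 0], [0, 0, 0], [0, 0, 0], [0, 0, 0], [0, 0, 0]], gripper=[1, 1, 1, 1, 1, 1, 1, 1])

```text
clock: 22.65
tool_pos: [0.5, 0.29, 0.209]
ee_rot: [0.017, 0.973, -0.077, 0.216]
force: [-0.8, -0.1, -0.9]
gripper_width: -0.0001
finger_force: 0.0
```

```bash
python3 chk3.py w11; python3 -c "from h import *;print(r.get_obs()['force'])"
```

```text
slot 1 (451, 181, 19, 47) [3.4 0.8] [45.2 15.4] 0.3 plain end x 26.055975 y -6.96661 8.440764
slot 2 (398, 170, 21, 66) [4.  0.8] [60.2 15.3] 0.1 plain end x 34.15173 y -6.8422184 8.474714
slot 3 (339, 160, 21, 73) [9.4 0.7] [14.8 63.4] 90.0 plain end x 41.05869 y -6.7621055 8.05172
expected head px [278.64048074 212.04527429]
head (278.9065856933594, 208.6868133544922, 20.36429214477539) ((2.3945999145507812, 114.5185317993164), 16.941246032714844)
[0.12853215231709988, 114.74262766332834, 143.07123630850782]
[-0.88962484 -0.45124738 -0.47457767]
```

```bash
python3 -c "from cell import r;print(r.job_done())"
```

```text
the job is handed in; nothing more can be done
None
```

I loaded the short, medium and long chasers into slots 1, 2 and 3 with teeth downhill, pressed the plunger to its stop and let it spring back up, then handed the job in at about 23 s; no verdict came back.

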